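# Clamp a heat sink with a ratchet spring arm, two clicks past touching

## Task

Set the heat sink into the channel of the ratchet clamp, fins up and lengthwise between the two rails, and let go of it. Then turn the black knob clockwise: the arm swings round and pushes the heat sink against the end stop; from the moment the arm bears on it and can swing no further, go on for exactly two more clicks of the ratchet and let go of the knob, so that the pawl holds the heat sink clamped. Feel for it and do not wind further, more load would crush the fins, and leave the loose parts on the bench where they are.

Things in the scene. Friction and masses are not known exactly. Their poses are not given: they have to be found in the camera images.
- clamp: Fixed dark steel plate 150 x 178 mm, 12 mm thick, carrying a black round knob, a toothed wheel with a pawl, a grey swinging arm and an open channel. Origin: on the knob's axis at the underside of the plate (bench height), z up. The plate reaches from x = -53 to +97 mm and from y = -110 to +68 mm.
- channel_floor (a point): Middle of the channel's floor (the plate's top, 12 mm above the bench), axes as the clamp's. The channel runs along y, 60 mm beside the knob's axis, between two aluminium rails 45 mm apart, each 7 mm wide, 6 mm high above the floor and reaching 47 mm either way from here along y.
- end_stop: Fixed aluminium block near the -y end of the channel, 40 mm wide along x, 14 mm thick, 22 mm high above the floor. Origin: middle of the lower edge of its face towards the channel, on the floor; its y axis points from that face along the channel. That face sits 68 to 88 mm from the knob's axis along the clamp's -y.
- knob_grip (a point): Centre of the black knurled knob on its vertical axis: 44 mm across, 26 mm high (underside 46 mm, this point 59 mm, top 72 mm above the bench). May be gripped at any yaw, turns clockwise seen from above. The pawl holds it when let go (it falls back to the last tooth passed, up to 20 degrees), so it can be regripped. Axes as the clamp's, they do not turn.
- ratchet_wheel (a point): On the knob's axis, half-way up the steel ratchet wheel: 56 mm across, top 22 mm above the bench, 18 teeth, one click per 20 degrees (0.349 rad). The sprung pawl is on its -x side and stops it turning back. Before the arm bears, the knob needs less than 0.1 N m (about 0.025 on average when held still), falling off for an instant at each click. Axes as the clamp's, they do not turn.
- clamp_arm_pivot (a point): On the knob's axis, half-way up the grey arm (33 mm to its top from the bench), 60 mm long to the centre of its white roller, 24 mm across. It turns with the knob; it starts 30 to 115 degrees anticlockwise of the clamp's +x, its angle is not measured, and meets the heat sink near +x. Once it bears, its spring (0.05 N m preload) adds 0.50 N m per rad = 0.17 per click to the knob's torque.
- heat_sink_mid (a point): Centre (half-way up) of the loose aluminium heat sink, 40 (x) by 60 (y) by 26 (z) mm, about 0.09 kg, a base with upright fins along its y; lies fins up on the bench. Grip it over the outer fins (40 mm, along x) by the upper half, so that the fingers clear the rails. In the channel its y lies along the channel, either way round, a few mm off the end stop; the arm pushes it home.
- capacitor: Loose can capacitor standing on the bench between robot and clamp, 35 mm across, 56 mm high; origin at its underside. To be left alone.
- coupling: Loose shaft coupling standing on the bench, 25 mm across, 34 mm high; origin at its underside. To be left alone.
- terminal_block: Loose terminal block lying on the bench, 22 x 62 x 16 mm; origin at its underside. To be left alone.

How it is judged (in metres and radians):
On the way:
1. the heat sink lies flat in the channel between the rails in front of the end stop, released, not yet clamped (x of heat_sink_mid in the frame of clamp between 0.055 and 0.065 m and z of heat_sink_mid in the frame of clamp between 0.0225 and 0.0275 m and angle between the y axis of heat_sink_mid and the y axis of clamp, either way round below 0.12 rad and angle between heat_sink_mid's own z axis and vertical below 0.08 rad and y of heat_sink_mid in the frame of end_stop between 0.028 and 0.055 m and contact force between the fingers and heat_sink below 0.05 N and contact force between heat_sink and end_stop below 1 N), for 0.2 s.
At the end, for the whole second after the job is handed in: The heat sink lies flat between the rails (within 5 mm of the channel's centre line) with its end against the end stop (within 2 mm), held by the ratchet alone with a clamping force on the end stop of 3.0 to 7.8 N, which is what the second click after the arm bears gives; the robot is off (x of heat_sink_mid in the frame of clamp between 0.055 and 0.065 m and z of heat_sink_mid in the frame of clamp between 0.0225 and 0.0275 m and angle between the y axis of heat_sink_mid and the y axis of clamp, either way round below 0.12 rad and angle between heat_sink_mid's own z axis and vertical below 0.08 rad and y of heat_sink_mid in the frame of end_stop below 0.032 m and contact force between heat_sink and end_stop between 3 and 7.8 N and linear speed of heat_sink below 0.01 m/s); the robot touches nothing.
It fails at once if the heat sink is pressed against the end stop with more than 10.5 N (wound too far) (contact force between heat_sink and end_stop above 10.5 N).
It fails at once if the capacitor is shifted by more than 20 mm (distance of capacitor from where it was at the start of the episode above 0.02 m).
It fails at once if the coupling is shifted by more than 20 mm (distance of coupling from where it was at the start of the episode above 0.02 m).
It fails at once if the terminal block is shifted by more than 20 mm (distance of terminal_block from where it was at the start of the episode above 0.02 m).
It also fails if it takes over 62 s, if anything falls off the work surface, if the arm or the gripper's body presses on something with over 40 N, if the wrist force passes 120 N, or if a joint passes its speed limit or range.

## Robot

A 6-joint arm with a two-finger parallel gripper is mounted at the origin on a cart in front of the work surface, level with it; the furniture and walls round the work are solid. World frame = base frame: x ahead of the robot, y to its left, z up, the work surface at z = 0. Lengths are in mm, angles in rad, forces in N, time in s.
With the tool pointing down it reaches from about 275 to 1000 mm from the base axis. Payload 8.4 kg.
Tool frame: the origin (TCP) lies at the very end of the fingers, on their centre line; the grasp point (between the pads) lies 19 mm behind it (r.pinch_z is the distance from the TCP to the grasp point, in mm); z points along the fingers, y is the line along which they close (so a half turn about z gives the same grasp; the last joint's range is limited). The gripper opens to 85 mm and grips with 20 to 120 N. Pads are 22 mm wide; open, the fingers measure 114 mm over their backs; the gripper's body (76 mm by 85 mm) begins 54 mm behind the grasp point. The pads swing forward as they close: fully open they stand 13 mm farther back than shut.
Start: joints at [1.324, 0.353, 1.633, -0, 1.155, -0.002], TCP at [151.475, 606.369, 208.381] pointing down, gripper open.
Joint ranges: [-2.63, 2.63], [-0.92, 2.1], [0.06, 2.66], [-1.3, 4.44], [0, 2.69], [-3.02, 3.02]. Speed limits (rad/s): [2.22, 2.22, 2.79, 3.14, 3.14, 3.14].

## Interface

Orientations are given as [roll, pitch, yaw] about the fixed x, y, z axes, in that order (R = Rz(yaw) Ry(pitch) Rx(roll)).
In Python, from rig import r gives the robot as it stands.
- The arm moves only by the tool carry_out, never from a script. Its argument "series" is a list of rows, each a list of 7 numbers: the turn, a rotation vector about the tool's x, y, z as a fraction of full scale, then the shift along the tool's x, y, z as a fraction of full scale, then the gripper command: -1 is fully open, 1 is shut, values between are in proportion. A call has 1 to 8 rows; each row is the pose to reach, as a shift and turn from the pose commanded when the call began, along the tool's axes at that moment, turning the shorter way round; what a row does not reach only later rows make up. Full scale, the value 1, is 0.25 m for a shift and pi rad for a turn. A row lasts 1/8 s, in which the tool goes at most 62.5 mm and 10.7 degrees, less where a joint would pass 70% of its speed; a pose out of reach is approached as far as the arm can. A call with a number of a shift or a turn outside -1 to 1 is refused whole. A call with a gripper value outside its range is refused whole. The fingers move at their own pace and stop on an object; "force" is the grip in N (left out, the last holds). Time passes only in rows, so rows that repeat a pose let the fingers close. It gives the time, the measured TCP pose, the force, the opening and the grip force at its end, in the units of the state.
- r.sense(): the state, without advancing time (a new reading comes with each control period).
- r.grab_frame(name): name is "side" or "top"; returns the picture (400x640x3 uint8, red, green, blue); there is no depth.
- r.get_calibration(name): a dict with "K" (3x3 intrinsics, pixels), "distortion" ([k1, k2, p1, p2, k3] as OpenCV has them; the pictures are not rectified), "pose" (4x4, takes a point from camera to world coordinates). Camera axes: x right, y up, looking along -z (the intrinsics and any distortion apply to the point x, -y, -z); pixel columns grow to the right and rows downward; lengths in mm; the calibration is good to about 2 mm. A picture is of the moment at which its call begins. get_calibration takes no time and is no camera call.
- r.sign_off(): hands the job in; it is judged then, once.
Trained networks look in the newest picture that a camera, given by its name, has taken for a name from the list of things; names that differ only in an ending like _2 or _b are one class to them, and where a whole thing is asked for, a point or a joint stands for the part that bears it (a point fixed in the world has none). Each returns a list of dicts, best first, with "score" (0 to 1); they miss things now and then, are a little off and sometimes report something else, mostly with a low value. They report only what shows in the picture. A call takes as long as a camera call.
- r.silhouettes(camera, label): "region" (400x640 bool, what is visible of it) and "position" ([row, column] in pixels, amid what is visible of it).
The state is a dict: "clock": time; "qpos": joint angles; "qvel": joint speeds; "joint_efforts": joint torques, N m; "eef_pos": TCP position; "tcp_rot": TCP orientation; "contact_force": force on the tool from outside, world axes, zero at the start; "wrist_torque": the same for the moment, N m; "opening": opening from 0.0 (shut) to 1.0 (fully open); "grasp_force": force on a finger pad.
Only numpy, scipy, OpenCV 4.12 (cv2) and the standard library are available. Lean on these libraries where they do the work, as an engineer would, in place of code of your own. Each camera call takes 0.05 s, during which the arm holds its last target. There are 200 camera calls.

## Working session

There is one attempt and no reset: what is moved stays moved. The work goes in short steps, Python scripts to look and compute and a tool call to move; the robot and the scene stay as the last step left them, time stands still between calls to the robot, and variables do not carry over. Pictures are saved under pics/ and viewed, at most 10 in all, crops included, and the job is handed in when it is done.

Besides the shell and the picture viewer there is one more tool, called after "Emit:" as a command line: name --pt "numbers of a row" for each row, then --argument value for the rest. carry_out: Moves the arm, as the interface text tells. Its arguments: {"type":"object","properties":{"series":{"type":"array"},"force":{"type":"number"}},"required":["series"]}

```bash
ls; mkdir -p pics; python3 - <<'E'
from rig import r
import cv2,numpy as np
for c in ("side","top"):
    im=r.grab_frame(c); cv2.imwrite(f"pics/{c}0.png",im[:,:,::-1])
    k=r.get_calibration(c); print(c,np.round(k["K"],1).tolist(),k["distortion"],np.round(k["pose"],3).tolist())
    for n in ("clamp","end_stop","knob_grip","ratchet_wheel","clamp_arm_pivot","heat_sink_mid","capacitor","coupling","terminal_block"):
        for d in r.silhouettes(c,n)[:2]: print(n,round(d["score"],2),np.round(d["position"],1),d["region"].sum())
print(r.sense())
E
```

```text
pics
side [[392.4, 0.0, 318.6], [0.0, 392.4, 195.3], [0.0, 0.0, 1.0]] [0.03087872 0.         0.         0.         0.        ] [[0.994, 0.055, -0.096, 410.864], [-0.111, 0.504, -0.856, -954.994], [0.001, 0.862, 0.507, 563.303], [0.0, 0.0, 0.0, 1.0]]
clamp 0.69 [197.9 336.2] 1941
clamp 0.66 [183.9 269.5] 137
end_stop 0.65 [209.1 351.6] 146
knob_grip 0.71 [194.3 336.1] 2004
ratchet_wheel 0.61 [198.5 338.3] 1936
clamp_arm_pivot 0.58 [199.  337.7] 2090
heat_sink_mid 0.71 [260.3 304.2] 578
capacitor 0.7 [223.2 268.2] 340
coupling 0.65 [199.9 266.1] 137
top [[459.1, 0.0, 308.2], [0.0, 459.1, 197.8], [0.0, 0.0, 1.0]] [-0.00760837  0.          0.          0.          0.        ] [[-0.029, 0.987, -0.155, 377.026], [-1.0, -0.031, -0.007, -129.238], [-0.012, 0.155, 0.988, 943.651], [0.0, 0.0, 0.0, 1.0]]
clamp 0.62 [178.1 264.2] 6077
end_stop 0.66 [227.8 393.4] 653
end_stop 0.46 [162.5 299.8] 152
knob_grip 0.97 [178.8 267.3] 6124
ratchet_wheel 0.82 [181.2 262. ] 6036
clamp_arm_pivot 0.82 [175.9 264.7] 5908
heat_sink_mid 0.67 [227.3 392.4] 628
capacitor 0.72 [269.1 336. ] 265
coupling 0.69 [273.6 275. ] 130
terminal_block 0.78 [270.9 212.3] 325
{'clock': 1.0, 'qpos': array([ 1.32357180e+00,  3.52993849e-01,  1.63341091e+00,  2.84767572e-05,
        1.15517426e+00, -2.36863028e-03]), 'qvel': array([ 0.00015037,  0.00044084, -0.00047094, -0.00063162,  0.00129808,
       -0.00042733]), 'joint_efforts': array([ 2.44811512e-03, -6.05197620e+01, -3.42444849e+01,  2.60146908e-04,
        1.19187574e-03, -1.84350370e-05]), 'eef_pos': array([151.4833705 , 606.36990977, 208.38013586]), 'tcp_rot': array([ 3.14157896e+00, -2.60201888e-05,  2.89672526e+00]), 'contact_force': array([-0.23029854, -0.57973706,  0.45425016]), 'wrist_torque': array([-0.02716804,  0.01744896, -0.05459165]), 'grasp_force': 0.0, 'opening': 0.9971126992569261}
```

```bash
python3 - <<'E'
import cv2
a=cv2.imread("pics/top0.png")[100:320,160:460]; cv2.imwrite("pics/top0c.png",cv2.resize(a,None,fx=2.6,fy=2.6,interpolation=cv2.INTER_CUBIC))
a=cv2.imread("pics/side0.png")[130:310,210:450]; cv2.imwrite("pics/side0c.png",cv2.resize(a,None,fx=3.2,fy=3.2,interpolation=cv2.INTER_CUBIC))
E
```

```text
(no output)
```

View pics/top0c.png

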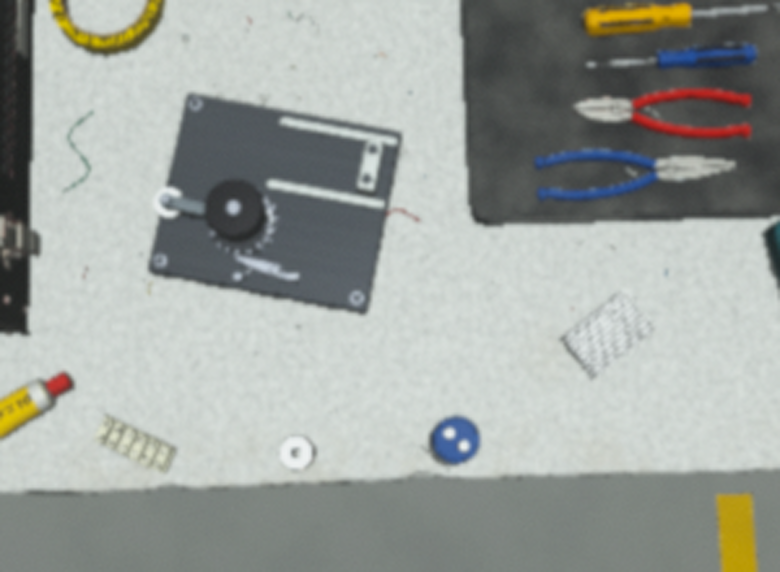

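View pics/side0c.png

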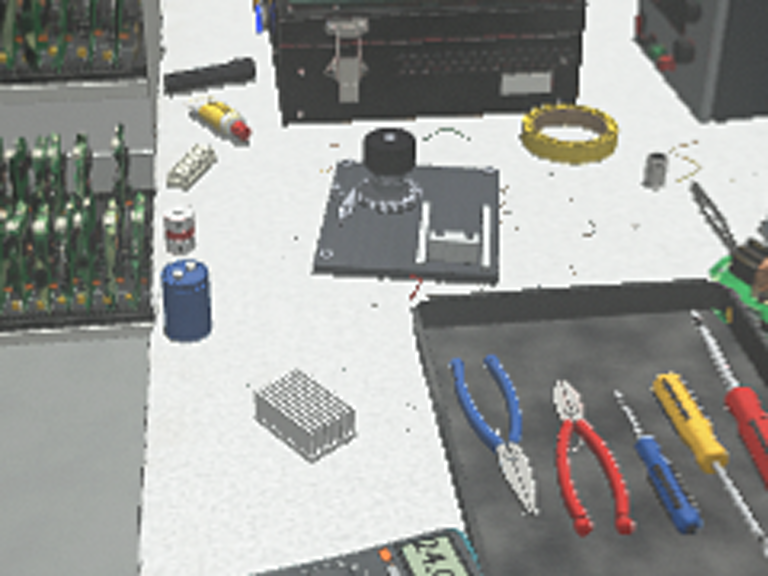

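```bash
cat > h.py <<'E'
from rig import r
import cv2,numpy as np
from scipy.optimize import minimize
def proj(c,P):
    k=r.get_calibration(c); T=np.linalg.inv(np.array(k["pose"])); F=np.diag([1,-1,-1.])
    R=F@T[:3,:3]; t=F@T[:3,3]
    return cv2.projectPoints(np.array(P,float).reshape(-1,1,3),cv2.Rodrigues(R)[0],t,np.array(k["K"]),np.array(k["distortion"]))[0][:,0]
def back(c,uv,z):
    k=r.get_calibration(c); T=np.array(k["pose"])
    p=cv2.undistortPoints(np.array(uv,float).reshape(-1,1,2),np.array(k["K"]),np.array(k["distortion"]))[:,0]
    d=np.c_[p[:,0],-p[:,1],-np.ones(len(p))]@T[:3,:3].T
    return T[:3,3]+d*((z-T[2,3])/d[:,2])[:,None]
def box(x0,x1,y0,y1,z0,z1): return np.array([[x,y,z] for x in(x0,x1) for y in(y0,y1) for z in(z0,z1)],float)
def cyl(R,z0,z1): 
    a=np.linspace(0,6.283,25); return np.r_[np.c_[R*np.cos(a),R*np.sin(a),0*a+z0],np.c_[R*np.cos(a),R*np.sin(a),0*a+z1]]
HS=[box(-20,20,-30,30,0,26)]; CL=[box(-53,97,-110,68,0,12),cyl(22,46,72)]
def place(p,parts):
    c,s=np.cos(p[2]),np.sin(p[2]); return [q@np.array([[c,s,0],[-s,c,0],[0,0,1]])+[p[0],p[1],0] for q in parts]
def render(c,parts):
    m=np.zeros((1600,2560),np.uint8)
    for q in parts: cv2.fillConvexPoly(m,cv2.convexHull(np.round((proj(c,q)+.5)*4*16).astype(np.int32)),255,shift=4)
    return cv2.resize(m,(640,400),interpolation=cv2.INTER_AREA)/255.
def fit(p0,parts,masks):
    def cost(p):
        s=0
        for c,m in masks.items():
            a=render(c,place(p,parts)); s+=1-np.minimum(a,m).sum()/np.maximum(a,m).sum()
        return s
    o=minimize(cost,p0,method="Nelder-Mead",options=dict(initial_simplex=np.array(p0)+np.array([[0,0,0],[8,0,0],[0,8,0],[0,0,.1]]),xatol=.05,fatol=1e-4))
    return o.x,o.fun
E
python3 - <<'E'
from h import *
m={c:{} for c in("side","top")}
for c in m:
    r.grab_frame(c)
    for n in ("clamp","heat_sink_mid"): m[c][n]=r.silhouettes(c,n)[0]["region"].astype(float)
f=lambda L:[(160+a/2.6,100+b/2.6) for a,b in L]
pc=back("top",f([(188,95),(401,132),(365,312),(150,270)]),12); print(np.round(pc,1).tolist(), "knobtop",back("top",f([(236,207)]),72), back("side",[(210+390/3.2,130+137/3.2)],72))
h0=back("top",f([(606,332)]),20)[0]; print(h0)
k0=back("top",f([(236,207)]),72)[0]
for cs in (("side",),("top",),("side","top")):
    print(cs,"clamp",fit([k0[0],k0[1],-.17],CL,{c:m[c]["clamp"] for c in cs}))
    for y0 in(-1,):print("hs",fit([h0[0],h0[1],y0],HS,{c:m[c]["heat_sink_mid"] for c in cs}))
E
```

```text
[[658.5, 33.3, 12.0], [622.2, -137.9, 12.0], [477.9, -105.2, 12.0], [516.4, 63.9, 12.0]] knobtop [[552.90294922 -12.72694234  72.        ]] [[553.76526829  -8.6389172   72.        ]]
[ 455.79774665 -291.45562621   20.        ]
('side',) clamp (array([ 5.53049546e+02, -6.12727597e+00, -2.16424574e-01]), np.float64(0.09459953440945035))
hs (array([ 454.79399648, -292.01151005,   -1.47928023]), np.float64(0.22827474483808718))
('top',) clamp (array([ 5.54410074e+02, -9.98993288e+00, -2.23283636e-01]), np.float64(0.06403143986128867))
hs (array([ 456.66769536, -293.56631576,   -2.51455659]), np.float64(0.08251715617353017))
('side', 'top') clamp (array([ 5.53772562e+02, -8.44112630e+00, -2.21895283e-01]), np.float64(0.17397243708502896))
hs (array([ 455.66191944, -293.0921135 ,   -2.51444814]), np.float64(0.19266138437139224))
```

View pics/side0.png

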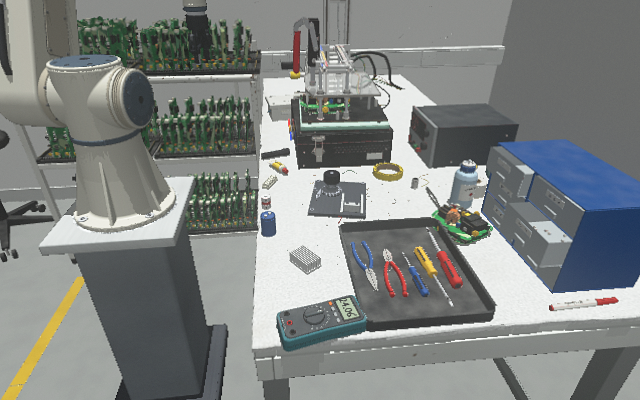

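```bash
cat >> h.py <<'E'
from scipy.spatial.transform import Rotation as Ro
def move(x,y,z,yaw,pos=None,rot=None):
    s=r.sense(); p=s["eef_pos"]; Rm=Ro.from_euler("xyz",s["tcp_rot"]); T=Ro.from_euler("xyz",[np.pi,0,yaw])
    print("turn",np.round((Rm.inv()*T).as_rotvec()/np.pi,4),"shift",np.round(Rm.inv().apply(np.array([x,y,z])-p)/250,4))
E
python3 - <<'E'
from h import *
print(r.sense()["clock"]); move(456,-293,208,2.198); move(360,0,208,2.5)
E
```

```text
1.3
turn [0.     0.     0.2224] shift [-2.0537e+00 -3.1950e+00  1.6000e-03]
turn [0.     0.     0.1263] shift [-1.3971e+00 -2.1510e+00  1.6000e-03]
```

Emit:
carry_out --pt "0 0 0 -0.53 -0.84 0 -1" --pt "0 0 0 -0.53 -0.84 0 -1" --pt "0 0 0 -0.53 -0.84 0 -1" --pt "0 0 0 -0.53 -0.84 0 -1" --pt "0 0 0 -0.53 -0.84 0 -1"

```text
clock: 1.92
eef_pos: [229.6, 367.1, 208.4]
tcp_rot: [-3.14, 0.0, 2.894]
contact_force: [-0.5, 0.3, 1.1]
opening: 0.999
grasp_force: 0.0
```

Emit:
carry_out --pt "0 0 0 -0.53 -0.84 0 -1" --pt "0 0 0 -0.53 -0.84 0 -1" --pt "0 0 0 -0.53 -0.84 0 -1" --pt "0 0 0 -0.53 -0.84 0 -1" --pt "0 0 0 -0.53 -0.84 0 -1"

```text
clock: 2.55
eef_pos: [308.3, 131.7, 208.8]
tcp_rot: [3.141, 0.001, 2.889]
contact_force: [-0.4, 0.2, -0.8]
opening: 0.995
grasp_force: 0.0
```

Emit:
carry_out --pt "0 0 0 -0.53 -0.84 0 -1" --pt "0 0 0 -0.53 -0.84 0 -1" --pt "0 0 0 -0.53 -0.84 0 -1" --pt "0 0 0 -0.53 -0.84 0 -1" --pt "0 0 0 -0.53 -0.84 0 -1"

```text
clock: 3.18
eef_pos: [386.6, -103.6, 208.6]
tcp_rot: [-3.141, 0.002, 2.893]
contact_force: [-0.8, 0.7, -0.0]
opening: 1.0
grasp_force: 0.0
```

```bash
python3 -c "
from h import *
s=r.sense();print(s['clock'],s['eef_pos'],s['tcp_rot']); move(456,-293,100,2.198)"
```

```text
3.175 [ 386.64309606 -103.56700546  208.64167575] [-3.14134013e+00  1.50996372e-03  2.89282255e+00]
turn [1.000e-04 5.000e-04 2.212e-01] shift [-0.4548 -0.666   0.4354]
```

Emit:
carry_out --pt "0 0 0.221 -0.455 -0.666 0.435 -1" --pt "0 0 0.221 -0.455 -0.666 0.435 -1" --pt "0 0 0.221 -0.455 -0.666 0.435 -1" --pt "0 0 0.221 -0.455 -0.666 0.435 -1" --pt "0 0 0.221 -0.455 -0.666 0.435 -1" --pt "0 0 0.221 -0.455 -0.666 0.435 -1"

```text
clock: 3.92
eef_pos: [455.0, -288.3, 99.6]
tcp_rot: [3.142, -0.001, 2.205]
contact_force: [-0.3, -0.6, -0.5]
opening: 1.001
grasp_force: 0.0
```

```bash
python3 -c "
from h import *
s=r.sense();print(s['clock'],s['eef_pos'],s['tcp_rot']); move(456,-293,8,2.198)
ims=[]
for c in ('top','side'):
    im=r.grab_frame(c)[:,:,::-1]; u=proj(c,[[456,-293,60]])[0].astype(int); a=im[max(u[1]-60,0):u[1]+60,u[0]-60:u[0]+60]; ims.append(cv2.resize(a,(400,400),interpolation=cv2.INTER_CUBIC)); print(u)
cv2.imwrite('pics/g1.png',np.hstack(ims))
"
```

```text
3.925 [ 454.96438911 -288.3203231    99.57297176] [ 3.14154034e+00 -1.12162741e-03  2.20541955e+00]
turn [ 0.     -0.0004  0.0024] shift [-0.0179 -0.0078  0.3663]
[397 225]
[304 241]
```

View pics/g1.png

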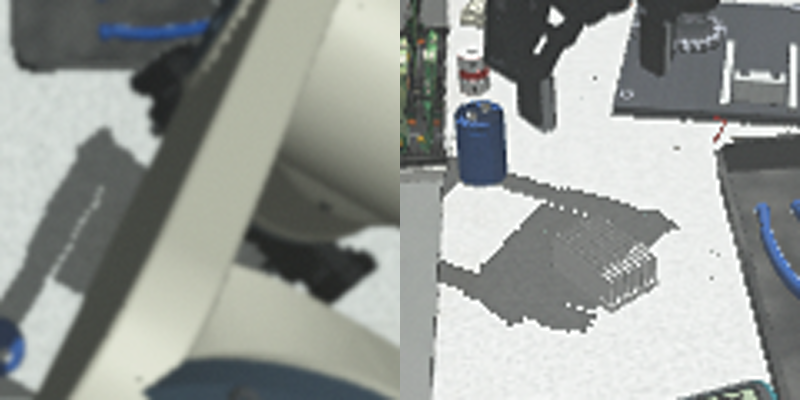

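```bash
python3 -c "
from h import *
s=r.sense();print(s['clock'],s['eef_pos'],s['tcp_rot'],s['contact_force']); move(456,-293,8,2.198)
"
```

```text
4.025 [ 454.89310322 -288.62137288  100.25743742] [3.14125696e+00 2.16715402e-04 2.20532187e+00] [-0.40275105  0.33055036 -0.45564156]
turn [0.0001 0.0001 0.0023] shift [-0.0167 -0.0069  0.369 ]
```

Emit:
carry_out --pt "0 0 0.002 -0.017 -0.007 0.2 -1" --pt "0 0 0.002 -0.017 -0.007 0.369 -1" --pt "0 0 0.002 -0.017 -0.007 0.369 -1" --pt "0 0 0.002 -0.017 -0.007 0.369 1" --pt "0 0 0.002 -0.017 -0.007 0.369 1" --pt "0 0 0.002 -0.017 -0.007 0.369 1" --pt "0 0 0.002 -0.017 -0.007 0.369 1" --force 35

```text
clock: 4.9
eef_pos: [455.9, -295.0, 8.1]
tcp_rot: [3.141, 0.001, 2.196]
contact_force: [0.4, -0.3, -0.0]
opening: 0.145
grasp_force: 0.0
```

```bash
python3 -c "
from h import *
s=r.sense();print(s['clock'],s['eef_pos'],s['opening']*85,s['grasp_force'],s['contact_force'])
c='side'
im=r.grab_frame(c)[:,:,::-1]; u=proj(c,[[456,-293,30]])[0].astype(int); a=im[u[1]-50:u[1]+40,u[0]-60:u[0]+60]; cv2.imwrite('pics/g2.png',cv2.resize(a,None,fx=5,fy=5,interpolation=cv2.INTER_CUBIC))
"
```

```text
4.9 [ 455.90163949 -295.01561471    8.12956381] 12.343104633798628 0.0 [ 0.40374127 -0.30079508 -0.0005919 ]
```

View pics/g2.png

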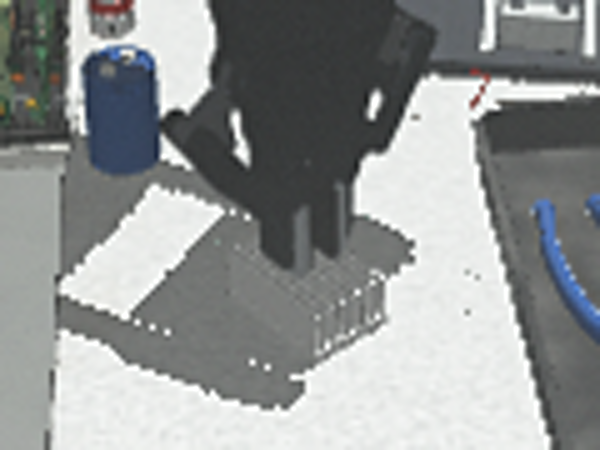

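```bash
python3 -c "
from h import *
s=r.sense();print(s['clock'],s['eef_pos'],s['opening'],s['grasp_force'],s['contact_force'],s['joint_efforts'])
c='side'
im=r.grab_frame(c)[:,:,::-1].copy()
q=place([455.7,-293,.627],HS)[0]
b=cv2.resize(im[200:300,250:370],None,fx=6,fy=6,interpolation=cv2.INTER_NEAREST)
w=lambda p:tuple(int(v) for v in ((p-[250,200]+.5)*6))
for i in range(8):
  for j in range(i):
    if bin(i^j).count('1')==1: cv2.line(b,w(proj(c,q)[i]),w(proj(c,q)[j]),(0,0,255),1)
P=s['eef_pos']; print(P)
cv2.circle(b,w(proj(c,[P])[0]),4,(0,255,0),-1)
cv2.imwrite('pics/g3.png',b)
"
```

```text
4.95 [ 455.75035026 -294.9121855     7.88948253] 0.0512332474831364 0.0 [-1.01242007 -0.22972033  0.16996911] [ 3.66923504e-02 -5.83146966e+01 -2.16088861e+01  1.15800511e-03
 -3.26223344e-03 -1.27809180e-04]
[ 455.75035026 -294.9121855     7.88948253]
```

View pics/g3.png

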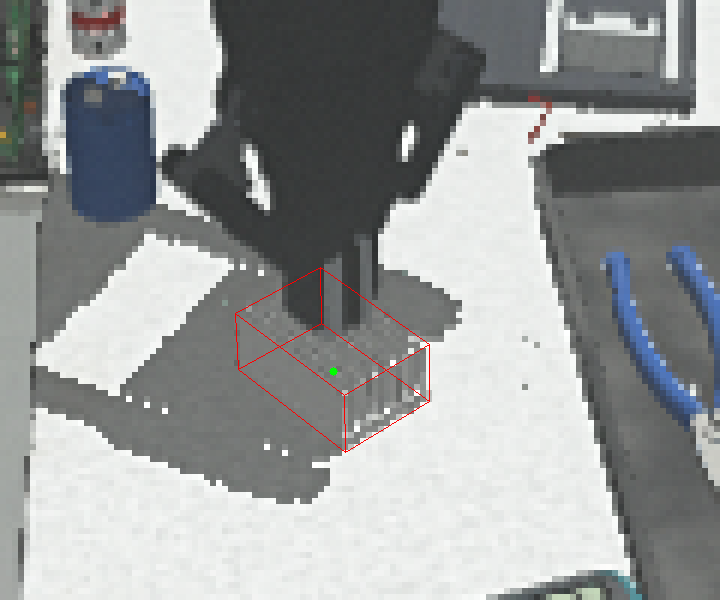

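```bash
python3 -c "
from h import *
print(r.pinch_z)
for z in (90,100,110,113,120,130,140): print(z,proj('side',[[455,-288.5,z]])[0], proj('side',[[455+42.5*.8,-288.5+42.5*.59,z]])[0])
"
```

```text
18.700000000000003
90 [303.78905459 228.77310511] [318.71697147 220.99902941]
100 [303.70353681 224.80473989] [318.72395742 217.10224504]
110 [303.61685406 220.78693574] [318.73102925 213.15822894]
113 [303.59061826 219.57180383] [318.7331678  211.96567424]
120 [303.52898077 216.71868368] [318.73818869 209.1660421 ]
130 [303.43989061 212.59894513] [318.74543753 205.12471867]
140 [303.34955641 208.42665082] [318.75277758 201.03326502]
```

Emit:
carry_out --pt "0 0 0 0 0 -0.16 1" --pt "0 0 0 0 0 -0.16 -1" --pt "0 0 0 0 0 -0.16 -1" --pt "0 0 0 0 0 -0.16 -1" --pt "0 0 0 0 0 -0.16 -1" --pt "0 0 0 0 0 0 -1" --pt "0 0 0 0 0 0 -1"

```text
clock: 5.88
eef_pos: [453.4, -293.3, 5.1]
tcp_rot: [-3.14, -0.005, 2.196]
contact_force: [0.0, 0.5, -0.1]
opening: 1.002
grasp_force: 0.0
```

```bash
python3 -c "
from h import *
s=r.sense();print(s['clock'],s['eef_pos'],s['opening'],s['contact_force']); P=s['eef_pos']
c='side'
im=r.grab_frame(c)[:,:,::-1].copy()
m=[d['region'] for d in r.silhouettes(c,'heat_sink_mid')[:1]]
b=cv2.resize(im[190:290,250:370],None,fx=6,fy=6,interpolation=cv2.INTER_NEAREST)
w=lambda p:tuple(int(v) for v in ((p-[250,190]+.5)*6))
q=place([455.7,-293,.627],HS)[0]
for i in range(8):
  for j in range(i):
    if bin(i^j).count('1')==1: cv2.line(b,w(proj(c,q)[i]),w(proj(c,q)[j]),(0,0,255),1)
for sg in(-1,1):
  for z in (21,39): cv2.circle(b,w(proj(c,[[P[0]+sg*34.5,P[1]+sg*25,z]])[0]),4,(0,255,0) if z==21 else (255,0,255),-1)
cv2.imwrite('pics/g4.png',b)
"
```

```text
5.875 [ 453.35947409 -293.33430119    5.07352015] 1.0022688498536079 [ 0.02693912  0.45032763 -0.07770336]
```

View pics/g4.png

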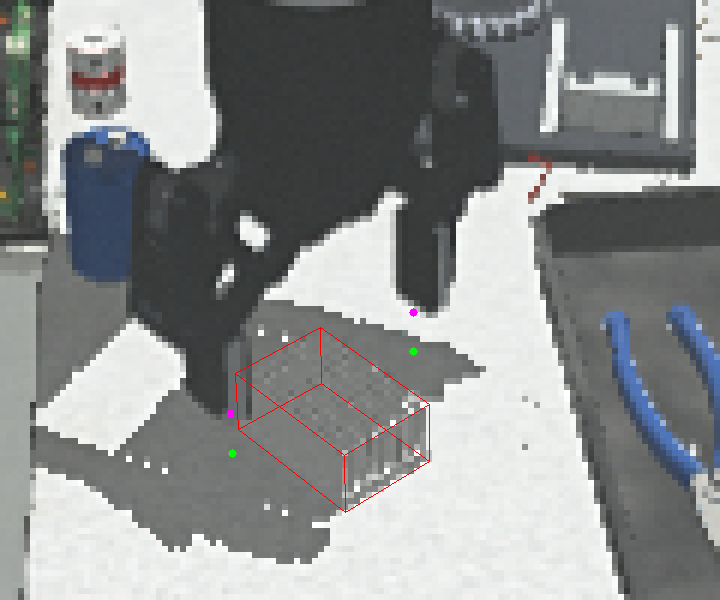

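Emit:
carry_out --pt "0 0 0 -0.005 0.006 0.056 -1" --pt "0 0 0 -0.005 0.006 0.056 -1" --pt "0 0 0 -0.005 0.006 0.056 1" --pt "0 0 0 -0.005 0.006 0.056 1" --pt "0 0 0 -0.005 0.006 0.056 1" --pt "0 0 0 -0.005 0.006 0.056 1" --force 35

```text
clock: 6.72
eef_pos: [457.7, -295.0, -6.1]
tcp_rot: [3.141, 0.0, 2.196]
contact_force: [-0.9, 1.4, 6.5]
opening: 0.441
grasp_force: 35.4
```

Emit:
carry_out --pt "0 0 0 0 0 -0.1 1" --pt "0 0 0 0 0 -0.3 1" --pt "0 0 0 0 0 -0.45 1" --pt "0 0 0 0 0 -0.45 1" --pt "0 0 0 0 0 -0.45 1"

```text
clock: 7.35
eef_pos: [456.9, -294.5, 105.2]
tcp_rot: [-3.141, -0.001, 2.196]
contact_force: [-0.4, 0.4, -0.9]
opening: 0.439
grasp_force: 36.0
```

```bash
python3 -c "
from h import *
s=r.sense();print(s['clock'],s['eef_pos'],s['tcp_rot'],s['opening']*85,s['contact_force'],s['qpos']); P=s['eef_pos']
c='side'
im=r.grab_frame(c)[:,:,::-1].copy()
b=cv2.resize(im[160:260,250:370],None,fx=6,fy=6,interpolation=cv2.INTER_NEAREST)
cv2.imwrite('pics/g5.png',b)
K=np.array([553.8,-8.4]);th=-.217
for yy in(-38,-45):
  a=np.array([60,yy]); W=K+[a[0]*np.cos(th)-a[1]*np.sin(th),a[0]*np.sin(th)+a[1]*np.cos(th)]; print(W); move(*W,110,th+np.pi/2)
"
```

```text
7.35 [ 456.94045665 -294.53433429  105.20892819] [-3.14130365e+00 -8.03867682e-04  2.19615203e+00] 37.33750069270129 [-0.38192475  0.35557516 -0.86228587] [-5.75328587e-01  3.52919962e-01  1.89781124e+00  2.74306990e-05
  8.91715423e-01 -1.20070165e+00]
[604.21142852 -58.42687152]
turn [-0.0005 -0.0005  0.2681] shift [ 0.4194  1.0312 -0.0213]
[602.70432185 -65.26270574]
turn [-0.0005 -0.0005  0.2681] shift [ 0.4007  1.0103 -0.0213]
```

View pics/g5.png

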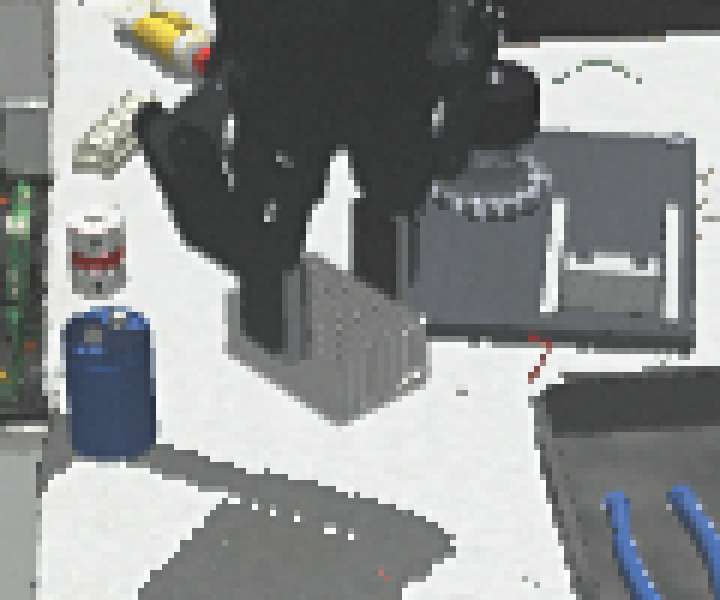

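Emit:
carry_out --pt "0 0 0.268 0.41 1.0 -0.02 1" --pt "0 0 0.268 0.41 1.0 -0.02 1" --pt "0 0 0.268 0.41 1.0 -0.02 1" --pt "0 0 0.268 0.41 1.0 -0.02 1" --pt "0 0 0.268 0.41 1.0 -0.02 1" --pt "0 0 0.268 0.41 1.0 -0.02 1" --pt "0 0 0.268 0.41 1.0 -0.02 1"

```text
clock: 8.28
eef_pos: [598.9, -65.6, 109.4]
tcp_rot: [-3.139, 0.001, 1.356]
contact_force: [-0.9, -1.1, -2.3]
opening: 0.439
grasp_force: 36.0
```

```bash
python3 -c "
from h import *
s=r.sense();print(s['clock'],s['eef_pos'],s['tcp_rot'],s['opening']*85); P=s['eef_pos']
for c in ('side','top'):
  im=r.grab_frame(c)[:,:,::-1].copy(); cv2.imwrite('pics/%s6.png'%c,im)
  for n in ('heat_sink_mid','end_stop','knob_grip'):
    for d in r.silhouettes(c,n)[:1]:
      print(c,n,d['score'],d['position'],d['region'].sum())
      np.save('pics/%s_%s'%(c,n),d['region'])
u=proj('side',[[P[0],P[1],80]])[0].astype(int); v=proj('top',[[P[0],P[1],80]])[0].astype(int); print(u,v)
a=cv2.imread('pics/side6.png')[u[1]-50:u[1]+60,u[0]-50:u[0]+50]; b=cv2.imread('pics/top6.png')[v[1]-50:v[1]+60,v[0]-50:v[0]+50]
cv2.imwrite('pics/g6.png',cv2.resize(np.hstack([a,b]),(800,440),interpolation=cv2.INTER_NEAREST))
"
```

```text
8.275 [598.87379291 -65.59033014 109.37736573] [-3.13877122e+00  6.17925019e-04  1.35643468e+00] 37.3544281464753
side heat_sink_mid 0.64 [165.9, 351.6] 224
side knob_grip 0.59 [196.1, 338.7] 2033
top end_stop 0.59 [162.2, 302.6] 144
top knob_grip 0.86 [187.8, 300.1] 820
[352 179] [277 154]
```

View pics/g6.png

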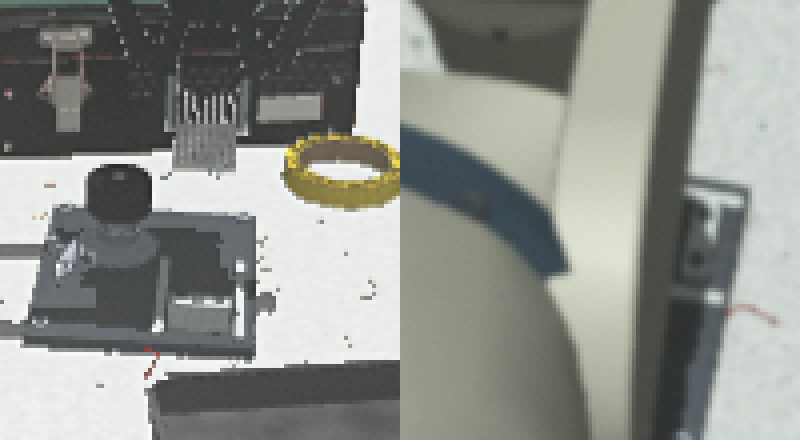

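```bash
python3 -c "
from h import *
f=lambda L:[(302+a/4,129+b/4) for a,b in L]
print('stop rear bottom',back('side',f([(168,333),(235,333),(201.5,333)]),12).round(1).tolist())
print('stop rear top',back('side',f([(201.5,302)]),34).round(1).tolist())
print('stop topface centre (top cam)',back('top',[(302.3,163)],34).round(1).tolist())
m=np.load('pics/top_end_stop.npy');yx=np.argwhere(m).mean(0);print(yx,back('top',[yx[::-1]],34))
P=r.sense()['eef_pos'];print(P)
for zb in(112,115,118):print('hs front bottom',zb,back('side',f([(172,170),(237,170),(204.5,170)]),zb).round(1).tolist())
print('hs front top',back('side',f([(204.5,122)]),141).round(1).tolist())
K=np.array([553.8,-8.4])
for th in(-.21,-.222):
  R=np.array([[np.cos(th),-np.sin(th)],[np.sin(th),np.cos(th)]])
  w=(np.array([598,-82])-K)@R; print(th,w)
  q=[[60,-110,12],[60,-47,18],[60-26,-47,18],[86,-47,18],[60-26,47,18],[86,47,18]]
  for p in q:
    W=np.r_[K+R@p[:2],p[2]]; print(p,W.round(1),((proj('side',[W])[0]-[302,129])*4).round(0),((proj('top',[W])[0]-[160,100])*2.6).round(0))
"
```

```text
stop rear bottom [[571.2, -116.7, 12.0], [614.2, -121.4, 12.0], [592.7, -119.1, 12.0]]
stop rear top [[592.2, -116.6, 34.0]]
stop topface centre (top cam) [[591.6, -112.7, 34.0]]
[163.8125     302.15972222] [[ 589.9439905  -112.39799982   34.        ]]
[600.04424484 -65.99609597 111.02264681]
hs front bottom 112 [[576.1, -82.1, 112.0], [617.0, -86.6, 112.0], [596.5, -84.4, 112.0]]
hs front bottom 115 [[575.0, -87.9, 115.0], [615.6, -92.4, 115.0], [595.3, -90.1, 115.0]]
hs front bottom 118 [[573.9, -93.7, 118.0], [614.2, -98.1, 118.0], [594.1, -95.9, 118.0]]
hs front top [[596.9, -75.0, 141.0]]
-0.21 [ 58.57161506 -62.76914775]
[60, -110, 12] [ 589.6 -128.5   12. ] [199. 341.] [390. 172.]
[60, -47, 18] [602.7 -66.9  18. ] [202. 283.] [313. 157.]
[34, -47, 18] [577.3 -61.5  18. ] [164. 281.] [306. 188.]
[86, -47, 18] [628.1 -72.3  18. ] [241. 285.] [319. 125.]
[34, 47, 18] [596.9  30.5  18. ] [169. 214.] [190. 168.]
[86, 47, 18] [647.7  19.6  18. ] [242. 218.] [204. 105.]
-0.222 [ 59.32060965 -62.06178591]
[60, -110, 12] [ 588.1 -128.9   12. ] [197. 342.] [391. 174.]
[60, -47, 18] [602.  -67.5  18. ] [201. 283.] [313. 157.]
[34, -47, 18] [576.6 -61.7  18. ] [163. 281.] [307. 189.]
[86, -47, 18] [627.3 -73.2  18. ] [240. 285.] [320. 126.]
[34, 47, 18] [597.3  30.   18. ] [170. 214.] [191. 167.]
[86, 47, 18] [648.   18.5  18. ] [242. 218.] [205. 105.]
```

```bash
python3 -c "
from h import *
print(r.sense()['eef_pos'],r.sense()['clock']);move(601.7,-72.4,18,1.354)"
```

```text
[600.04424484 -65.99609597 111.02264681] 8.675
turn [ 0.0001  0.     -0.0001] shift [-0.0236  0.0119  0.3721]
```

Emit:
carry_out --pt "0 0 0 -0.024 0.012 0.1 1" --pt "0 0 0 -0.024 0.012 0.25 1" --pt "0 0 0 -0.024 0.012 0.372 1" --pt "0 0 0 -0.024 0.012 0.372 1" --pt "0 0 0 -0.024 0.012 0.372 1"

```text
clock: 9.3
eef_pos: [602.5, -72.1, 18.9]
tcp_rot: [3.14, -0.0, 1.354]
contact_force: [0.6, 0.2, 0.1]
opening: 0.442
grasp_force: 36.0
```

```bash
python3 -c "
from h import *
s=r.sense();print(s['clock'],s['eef_pos'],s['tcp_rot'],s['contact_force'])
im=r.grab_frame('side')[:,:,::-1].copy(); cv2.imwrite('pics/side7.png',im)
cv2.imwrite('pics/g7.png',cv2.resize(im[165:225,310:380],(770,660),interpolation=cv2.INTER_NEAREST)[:600])
"
```

```text
9.3 [602.53628141 -72.10990362  18.92433802] [ 3.14044636e+00 -9.73516184e-05  1.35424024e+00] [0.55063167 0.15938291 0.09491786]
```

View pics/g7.png

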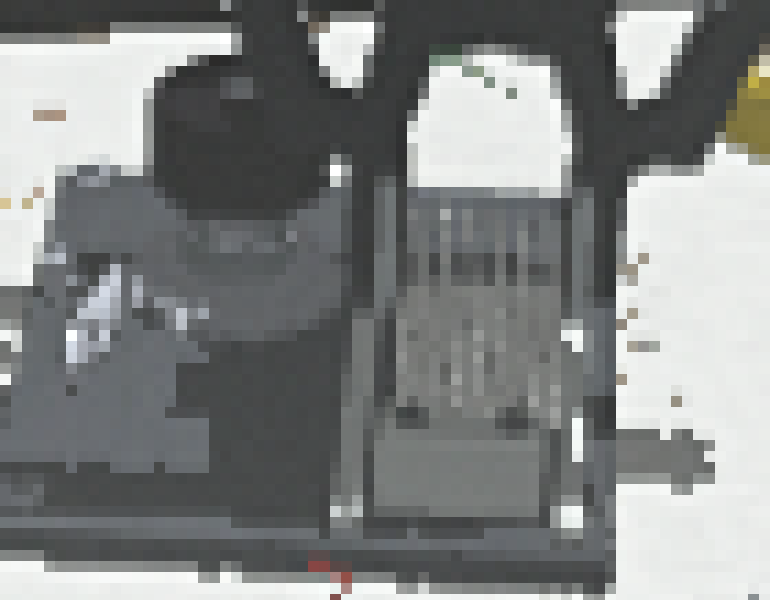

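```bash
python3 -c "
from h import *
g=lambda W:((proj('side',[W])[0]-[310,165]+.5)*11).round(0)
for th in(-.217,-.222,-.21):
  R=np.array([[np.cos(th),-np.sin(th)],[np.sin(th),np.cos(th)]])
  # anchor on end stop rear bottom mid from pixel
  S=back('side',[(310+461.5/11-.5,165+517/11-.5)],12)[0]
  o=S[:2]; W=lambda dx,dy,z:np.r_[o+R@[dx,dy],z]
  print(th,S.round(1),'stopR/L',g(W(-20,0,12)),g(W(20,0,12)),'top',g(W(0,0,34)),g(W(0,14,34)))
  for d in(17,20,25,30): print(d,[g(W(x,d,z)) for x,z in((-20,25),(20,25),(-20,51),(20,51))])
  print('rails far',g(W(-22.5,14+80,18)),g(W(22.5,94,18)),'near',g(W(-29.5,0,12)),g(W(29.5,0,12)))
  print('TCP',R.T@(r.sense()['eef_pos'][:2]-o))
"
```

```text
-0.217 [ 591.  -115.3   12. ] stopR/L [376. 512.] [547. 522.] top [466. 438.] [468. 406.]
17 [array([382., 427.]), array([551., 437.]), array([386., 333.]), array([557., 342.])]
20 [array([383., 421.]), array([551., 430.]), array([386., 327.]), array([557., 336.])]
25 [array([384., 410.]), array([552., 419.]), array([387., 316.]), array([558., 325.])]
30 [array([385., 399.]), array([552., 409.]), array([388., 306.]), array([558., 315.])]
rails far [386. 292.] [564. 302.] near [336. 510.] [588. 524.]
TCP [ 2.36964758 44.74507457]
-0.222 [ 591.  -115.3   12. ] stopR/L [376. 512.] [547. 522.] top [466. 438.] [468. 406.]
17 [array([382., 427.]), array([551., 437.]), array([386., 333.]), array([557., 343.])]
20 [array([383., 421.]), array([552., 431.]), array([387., 326.]), array([558., 336.])]
25 [array([384., 410.]), array([552., 420.]), array([388., 316.]), array([558., 325.])]
30 [array([385., 399.]), array([553., 409.]), array([389., 305.]), array([559., 315.])]
rails far [388. 292.] [566. 302.] near [336. 509.] [588. 525.]
TCP [ 2.14589352 44.75636344]
-0.21 [ 591.  -115.3   12. ] stopR/L [376. 512.] [547. 522.] top [466. 438.] [467. 406.]
17 [array([381., 428.]), array([551., 437.]), array([385., 333.]), array([557., 342.])]
20 [array([382., 421.]), array([551., 430.]), array([386., 327.]), array([557., 336.])]
25 [array([383., 410.]), array([551., 419.]), array([387., 316.]), array([557., 325.])]
30 [array([384., 399.]), array([551., 408.]), array([388., 306.]), array([557., 314.])]
rails far [384. 292.] [562. 301.] near [336. 510.] [588. 524.]
TCP [ 2.68280249 44.72739092]
```

Emit:
carry_out --pt "0 0 0 0.006 -0.0096 0 1" --pt "0 0 0 0.006 -0.0096 0 1" --pt "0 0 0 0.006 -0.0096 0.02 1" --pt "0 0 0 0.006 -0.0096 0.035 1" --pt "0 0 0 0.006 -0.0096 0.045 1" --pt "0 0 0 0.006 -0.0096 0.052 1"

```text
clock: 10.1
eef_pos: [599.6, -70.0, 5.8]
tcp_rot: [-3.141, 0.0, 1.354]
contact_force: [-8.4, 0.7, 27.9]
opening: 0.443
grasp_force: 39.1
```

Emit:
carry_out --pt "0 0 0 0 0 0 1" --pt "0 0 0 0 0 0 1"

```text
clock: 10.35
eef_pos: [599.5, -69.9, 5.8]
tcp_rot: [-3.141, 0.0, 1.354]
contact_force: [-5.8, 0.1, 13.6]
opening: 0.442
grasp_force: 37.5
```

```bash
python3 -c "
from h import *
s=r.sense();print(s['eef_pos'],s['contact_force'],s['wrist_torque'])
R=Ro.from_euler('xyz',[0,0,-.217]).as_matrix()
im=r.grab_frame('side')[:,:,::-1].copy(); 
c=[599.6+2.8*.215-.5,-70+2.8*.977]
for zb in (12,18): print(zb,1-0*zb,[ (proj('side',[np.r_[c,0]+R@[x,-30,zb+z]])[0]).round(1).tolist() for x,z in((-20,0),(20,0),(-20,26),(20,26))])
for row in (191,193,195,196,197,198,199,200,201,202,203): print(row,im[row,340:368].mean(1).astype(int).tolist())
"
```

```text
[599.54107299 -69.94070014   5.84748645] [-5.7695086   0.07951571 13.63944433] [ 0.09999791  0.86591823 -0.02850414]
12 1 [[343.4, 207.2], [358.6, 208.0], [343.7, 198.7], [359.2, 199.6]]
18 1 [[343.5, 205.2], [358.8, 206.1], [343.8, 196.7], [359.3, 197.6]]
191 [74, 60, 67, 115, 98, 89, 67, 110, 76, 88, 96, 72, 100, 66, 93, 87, 76, 110, 72, 104, 97, 116, 75, 62, 61, 93, 240, 240]
193 [65, 62, 70, 113, 82, 102, 81, 105, 93, 81, 111, 72, 113, 77, 89, 92, 73, 129, 77, 89, 96, 114, 74, 60, 66, 93, 234, 153]
195 [70, 68, 100, 114, 84, 107, 122, 116, 122, 118, 129, 120, 127, 124, 124, 120, 125, 117, 119, 86, 111, 113, 86, 63, 84, 92, 245, 230]
196 [69, 75, 114, 114, 92, 118, 115, 114, 123, 119, 133, 105, 122, 117, 123, 125, 124, 117, 118, 86, 111, 110, 178, 96, 104, 92, 243, 159]
197 [68, 78, 110, 108, 79, 109, 119, 112, 124, 122, 125, 116, 120, 116, 118, 123, 123, 132, 106, 86, 108, 108, 241, 139, 104, 90, 242, 239]
198 [69, 85, 112, 115, 82, 115, 123, 104, 129, 123, 125, 116, 116, 119, 116, 125, 122, 126, 108, 89, 89, 106, 109, 119, 106, 91, 231, 239]
199 [69, 98, 112, 116, 83, 114, 133, 116, 143, 119, 122, 119, 120, 122, 106, 147, 119, 127, 114, 90, 71, 113, 114, 101, 100, 91, 148, 236]
200 [68, 98, 115, 113, 94, 117, 135, 114, 158, 105, 121, 123, 123, 127, 122, 149, 119, 135, 115, 88, 74, 113, 115, 80, 66, 73, 244, 240]
201 [69, 103, 114, 98, 95, 117, 128, 102, 129, 120, 124, 113, 118, 137, 125, 123, 115, 128, 118, 96, 76, 112, 113, 80, 67, 55, 241, 236]
202 [66, 116, 115, 98, 97, 104, 68, 64, 85, 114, 114, 108, 116, 124, 118, 113, 78, 86, 117, 95, 81, 111, 149, 79, 66, 57, 245, 241]
203 [69, 114, 114, 94, 98, 118, 82, 79, 82, 111, 112, 111, 111, 110, 111, 83, 70, 71, 99, 91, 79, 106, 248, 102, 73, 60, 235, 233]
```

Emit:
carry_out --pt "0 0 0 0 0 -0.004 1" --pt "0 0 0 0 0 -0.004 -0.3" --pt "0 0 0 0 0 -0.004 -0.3" --pt "0 0 0 0 0 -0.004 -0.3" --pt "0 0 0 0 0 -0.15 -0.3" --pt "0 0 0 0 0 -0.4 -0.3" --pt "0 0 0 0 0 -0.45 -0.3" --pt "0 0 0 0 0 -0.45 -0.3"

```text
clock: 11.4
eef_pos: [600.4, -70.0, 118.2]
tcp_rot: [3.14, -0.0, 1.354]
contact_force: [-0.6, -0.1, -0.2]
opening: 0.654
grasp_force: 0.0
```

```bash
python3 -c "
from h import *
s=r.sense();print(s['eef_pos'],s['opening'],s['contact_force'])
im=r.grab_frame('side')[:,:,::-1].copy(); cv2.imwrite('pics/side8.png',im)
for row in (188,190,192,194,196,198,200): print(row,im[row,338:368].mean(1).astype(int).tolist())
d=r.silhouettes('side','heat_sink_mid')[0]; print(d['score'],d['position']); 
ys,xs=np.nonzero(d['region']);print(ys.min(),ys.max(),xs.min(),xs.max())
for y in range(ys.min(),ys.max()+1): x=xs[ys==y]; print(y,x.min() if len(x) else 0,x.max() if len(x) else 0,end='; ')
print([ (y,[proj('side',[np.r_[553.8,-8.4,0]+Ro.from_euler('z',-.217).apply([60+x,y+yy,38])])[0].round(1).tolist() for x,yy in ((-20,-30),(20,-30),(-20,30),(20,30))]) for y in (-46,-50)])
move(553.8,-8.4,130,1.354)
"
```

```text
[600.36255597 -70.0335851  118.19094309] 0.6544227597456861 [-0.61488414 -0.13727935 -0.23884194]
188 [101, 102, 86, 73, 70, 70, 70, 83, 79, 113, 72, 114, 81, 80, 142, 75, 108, 77, 90, 108, 106, 147, 110, 108, 109, 108, 104, 97, 228, 231]
190 [97, 101, 104, 86, 72, 71, 70, 98, 69, 111, 71, 93, 89, 80, 115, 72, 115, 81, 83, 106, 108, 117, 107, 109, 107, 106, 103, 97, 244, 168]
192 [100, 99, 96, 73, 74, 75, 69, 114, 77, 112, 80, 90, 94, 69, 94, 70, 94, 91, 79, 121, 108, 130, 108, 105, 107, 107, 106, 94, 240, 228]
194 [88, 76, 70, 71, 119, 119, 88, 109, 94, 119, 113, 104, 114, 100, 136, 89, 97, 100, 89, 119, 112, 122, 101, 190, 176, 113, 104, 96, 134, 238]
196 [75, 72, 73, 76, 115, 117, 75, 125, 119, 118, 123, 106, 138, 125, 128, 119, 117, 117, 118, 121, 118, 119, 92, 231, 249, 135, 105, 93, 243, 160]
198 [74, 74, 71, 88, 113, 116, 80, 117, 118, 115, 129, 118, 136, 107, 123, 118, 124, 122, 125, 119, 117, 126, 99, 111, 111, 105, 106, 92, 231, 240]
200 [75, 73, 71, 101, 115, 115, 84, 122, 129, 100, 153, 127, 136, 120, 123, 125, 121, 136, 123, 149, 105, 114, 78, 114, 116, 78, 102, 89, 244, 240]
0.66 [197.4, 355.5]
189 202 345 359
189 348 354; 190 347 358; 191 346 359; 192 346 359; 193 345 359; 194 345 359; 195 345 359; 196 345 359; 197 345 359; 198 345 359; 199 345 359; 200 345 359; 201 345 359; 202 348 358; [(-46, [[344.7, 198.4], [360.1, 199.3], [345.8, 187.2], [360.5, 188.0]]), (-50, [[344.6, 199.2], [360.1, 200.1], [345.7, 187.9], [360.5, 188.7]])]
turn [-0.0007  0.0001  0.0001] shift [ 0.2013 -0.2286 -0.0556]
```

```bash
python3 -c "
from h import *
move(552.5,-8.3,120,2.2)"
```

```text
turn [-6.000e-04 -2.000e-04 -2.692e-01] shift [ 0.2006 -0.2336 -0.0156]
```

Emit:
carry_out --pt "0 0 -0.269 0.2 -0.234 -0.016 -1" --pt "0 0 -0.269 0.2 -0.234 -0.016 -1" --pt "0 0 -0.269 0.2 -0.234 -0.016 -1" --pt "0 0 -0.269 0.2 -0.234 -0.016 -1" --pt "0 0 -0.269 0.2 -0.234 -0.016 -1" --pt "0 0 -0.269 0.2 -0.234 -0.016 -1" --pt "0 0 -0.269 0.2 -0.234 -0.016 -1"

```text
clock: 12.38
eef_pos: [552.7, -8.6, 120.4]
tcp_rot: [-3.14, -0.001, 2.197]
contact_force: [-0.2, 0.3, -0.1]
opening: 1.002
grasp_force: 0.0
```

```bash
python3 -c "
from h import *
s=r.sense();print(s['eef_pos'],s['opening'],s['contact_force'],s['wrist_torque'],s['qpos'])
move(552.5,-8.3,35,2.2)"
```

```text
[552.74363369  -8.57202592 120.36071903] 1.001909378636004 [-0.158816    0.27916946 -0.10782319] [-0.0152759   0.0187067   0.00950271] [-1.82128906e-02  3.45443679e-01  1.86663471e+00 -1.39810193e-05
  9.31318775e-01 -6.44552276e-01]
turn [-0.0005 -0.0003 -0.0009] shift [1.100e-03 3.000e-04 3.414e-01]
```

Emit:
carry_out --pt "0 0 0 0 0 0.15 -1" --pt "0 0 0 0 0 0.27 -1" --pt "0 0 0 0 0 0.34 -1" --pt "0 0 0 0 0 0.34 -1" --pt "0 0 0 0 0 0.34 1" --pt "0 0 0 0 0 0.34 1" --pt "0 0 0 0 0 0.34 1" --pt "0 0 0 0 0 0.34 1" --force 50

```text
clock: 13.38
eef_pos: [553.0, -9.3, 37.8]
tcp_rot: [-3.141, 0.001, 2.2]
contact_force: [-6.7, -5.2, 11.7]
opening: 0.487
grasp_force: 49.1
```

```bash
python3 -c "
from h import *
for i in range(4):
  s=r.sense();print(s['clock'],s['eef_pos'],s['opening']*85,s['contact_force'].round(2),s['wrist_torque'].round(3)); r.silhouettes('top','knob_grip')"
```

```text
13.375 [552.98464498  -9.32635131  37.77166617] 41.36515706064263 [-6.67 -5.25 11.7 ] [-0.797  1.027  0.094]
13.425 [552.92583433  -9.29211236  37.74734874] 41.651457836963495 [-6.3  -3.73 10.41] [-0.778  0.971  0.049]
13.475 [552.94696182  -9.31578641  37.75860716] 41.60642752052633 [-5.89 -5.37 11.99] [-0.73   0.911  0.012]
13.525 [552.97061707  -9.31369286  37.76127468] 41.473892604609176 [-5.71 -4.49 13.19] [-0.675  0.917  0.093]
```

Emit:
carry_out --pt "0 0 0 0 -0.0075 -0.012 1" --pt "0 0 0 0 -0.0075 -0.012 1" --pt "0 0 0 0 -0.0075 -0.012 1"

```text
clock: 13.95
eef_pos: [552.6, -9.4, 38.3]
tcp_rot: [3.14, 0.001, 2.199]
contact_force: [9.0, 1.2, -24.9]
opening: 0.48
grasp_force: 59.0
```

```bash
cat > t.py <<'E'
from h import *
L=[]
for i in range(8):
  s=r.sense();L.append(np.r_[s['contact_force'],s['wrist_torque']]); r.grab_frame('top') if i<7 else 0
L=np.array(L)
print(s['clock'],s['eef_pos'].round(1),'yaw',s['tcp_rot'][2].round(4),'op',round(s['opening']*85,1),L.mean(0).round(3),'tz',L[:,5].round(3), 'q6',s['qpos'][5].round(4),s['joint_efforts'][5].round(3))
E
python3 t.py
```

```text
14.3 [552.6  -9.4  38.3] yaw 2.1992 op 40.9 [  8.027   0.755 -23.139   0.239  -1.573   0.057] tz [0.083 0.07  0.042 0.071 0.067 0.029 0.026 0.07 ] q6 -0.6488 0.047
```

Emit:
carry_out --pt "0 0 0 -0.0015 0.003 0.008 1" --pt "0 0 0 -0.0015 0.003 0.008 1"

```text
clock: 14.55
eef_pos: [552.8, -9.5, 38.0]
tcp_rot: [3.141, 0.0, 2.199]
contact_force: [-1.5, -0.1, 2.1]
opening: 0.48
grasp_force: 61.4
```

```bash
python3 t.py
```

```text
14.9 [552.9  -9.5  38. ] yaw 2.1993 op 41.1 [-1.755  0.238  4.495  0.156  0.219  0.056] tz [0.061 0.019 0.044 0.066 0.055 0.061 0.102 0.037] q6 -0.6485 0.052
```

Emit:
carry_out --pt "0 0 0.05 0 0 0 1" --pt "0 0 0.1 0 0 0 1" --pt "0 0 0.15 0 0 0 1" --pt "0 0 0.2 0 0 0 1" --pt "0 0 0.25 0 0 0 1" --pt "0 0 0.3 0 0 0 1" --pt "0 0 0.35 0 0 0 1" --pt "0 0 0.35 0 0 0 1"

```text
clock: 15.9
eef_pos: [552.4, -9.6, 37.9]
tcp_rot: [-3.141, 0.0, 1.098]
contact_force: [-4.3, -0.5, 8.0]
opening: 0.482
grasp_force: 62.2
```

```bash
python3 t.py
```

```text
16.25 [552.4  -9.6  38. ] yaw 1.0999 op 41.1 [-4.293 -0.302  8.283 -0.087  0.532  0.011] tz [-0.054  0.048  0.017  0.025  0.035  0.042 -0.01  -0.015] q6 0.4511 0.029
```

Emit:
carry_out --pt "0 0 0.05 0 0 0 1" --pt "0 0 0.1 0 0 0 1" --pt "0 0 0.14 0 0 0 1" --pt "0 0 0.14 0 0 0 1"

```text
clock: 16.75
eef_pos: [552.1, -9.4, 37.9]
tcp_rot: [-3.141, 0.001, 0.658]
contact_force: [-4.8, -0.0, 8.3]
opening: 0.477
grasp_force: 62.2
```

```bash
sed -i 's/range(8)/range(6)/;s/i<7/i<5/' t.py; python3 t.py
```

```text
17.0 [552.2  -9.4  37.9] yaw 0.6595 op 41.1 [-4.497e+00  7.640e-01  8.728e+00 -6.000e-03  6.550e-01 -1.720e-01] tz [-0.1   -0.168 -0.206 -0.17  -0.193 -0.196] q6 0.8912 -0.193
```

Emit:
carry_out --pt "0 0 0.03 0 0 0 1" --pt "0 0 0.05 0 0 0 1" --pt "0 0 0.05 0 0 0 1"

```text
clock: 17.38
eef_pos: [552.1, -9.4, 37.9]
tcp_rot: [-3.141, 0.001, 0.502]
contact_force: [-5.3, 1.7, 9.5]
opening: 0.479
grasp_force: 62.3
```

```bash
python3 t.py
```

```text
17.625 [552.1  -9.4  37.9] yaw 0.5029 op 41.2 [-5.044  0.992  9.198  0.01   0.714  0.017] tz [-0.041  0.034  0.036  0.019  0.043  0.009] q6 1.048 0.011
```

Emit:
carry_out --pt "0 0 0.015 0 0 0 1" --pt "0 0 0.03 0 0 0 1" --pt "0 0 0.03 0 0 0 1"

```text
clock: 18.0
eef_pos: [552.1, -9.4, 37.9]
tcp_rot: [-3.141, 0.001, 0.408]
contact_force: [-5.6, 0.6, 9.5]
opening: 0.484
grasp_force: 62.3
```

```bash
python3 t.py
```

```text
18.25 [552.1  -9.3  37.9] yaw 0.4089 op 40.8 [-4.904  1.209  9.415  0.055  0.736  0.114] tz [0.146 0.1   0.096 0.123 0.124 0.096] q6 1.1421 0.132
```

Emit:
carry_out --pt "0 0 0.015 0 0 0 1" --pt "0 0 0.03 0 0 0 1" --pt "0 0 0.03 0 0 0 1"

```text
clock: 18.62
eef_pos: [552.0, -9.4, 37.9]
tcp_rot: [-3.141, 0.001, 0.314]
contact_force: [-4.3, 1.9, 9.6]
opening: 0.482
grasp_force: 62.2
```

```bash
python3 t.py
```

```text
18.875 [552.   -9.3  37.9] yaw 0.3147 op 41.1 [-5.233  1.459  9.55   0.081  0.762  0.158] tz [0.215 0.165 0.15  0.084 0.14  0.191] q6 1.2363 0.168
```

Emit:
carry_out --pt "0 0 0.02 0 0 0 1" --pt "0 0 0.04 0 0 0 1" --pt "0 0 0.06 0 0 0 1" --pt "0 0 0.08 0 0 0 1" --pt "0 0 0.08 0 0 0 1"

```text
clock: 19.5
eef_pos: [552.0, -9.2, 37.9]
tcp_rot: [-3.141, 0.001, 0.063]
contact_force: [-5.6, 1.5, 8.9]
opening: 0.481
grasp_force: 62.3
```

```bash
python3 t.py
```

```text
19.75 [552.   -9.2  37.9] yaw 0.0636 op 41.0 [-5.345  2.696  9.245  0.239  0.828  0.285] tz [0.305 0.334 0.262 0.255 0.299 0.252] q6 1.4875 0.279
```

Emit:
carry_out --pt "0 0 0.02 0 0 0 1" --pt "0 0 0.04 0 0 0 1" --pt "0 0 0.059 0 0 0 1" --pt "0 0 0.059 0 0 0 1"

```text
clock: 20.25
eef_pos: [552.0, -9.1, 37.9]
tcp_rot: [-3.141, 0.001, -0.122]
contact_force: [-4.7, 2.9, 9.0]
opening: 0.479
grasp_force: 62.3
```

```bash
python3 t.py
```

```text
20.5 [552.   -9.1  37.9] yaw -0.1216 op 41.2 [-4.774  3.12   9.449  0.334  0.826  0.394] tz [0.364 0.366 0.401 0.417 0.409 0.408] q6 1.6728 0.368
```

Emit:
carry_out --pt "0 0 -0.015 0 0 0 1" --pt "0 0 -0.03 0 0 0 1" --pt "0 0 -0.03 0 0 0 1"

```text
clock: 20.88
eef_pos: [552.0, -9.1, 37.9]
tcp_rot: [-3.141, 0.001, -0.027]
contact_force: [-5.1, 3.6, 10.0]
opening: 0.484
grasp_force: 62.3
```

```bash
python3 t.py
```

```text
21.125 [552.   -9.1  37.9] yaw -0.0281 op 40.8 [-4.964  3.369  9.525  0.288  0.809  0.019] tz [ 0.002  0.049  0.046  0.032 -0.005 -0.008] q6 1.5789 0.033
```

Emit:
carry_out --pt "0 0 0 0 0 0 -1" --pt "0 0 0 0 0 0 -1" --pt "0 0 0 0 0 0 -1" --pt "0 0 0 0 0 0 -1" --pt "0 0 0 0 0 -0.15 -1" --pt "0 0 0 0 0 -0.35 -1" --pt "0 0 0 0 0 -0.5 -1" --pt "0 0 0 0 0 -0.5 -1"

```text
clock: 22.12
eef_pos: [554.9, -9.6, 165.5]
tcp_rot: [-3.142, -0.006, -0.028]
contact_force: [-0.3, -0.5, 0.6]
opening: 1.0
grasp_force: 0.0
```

```bash
python3 - <<'E'
from h import *
s=r.sense();print(s['clock'],s['eef_pos'],s['opening'],s['contact_force'],s['wrist_torque'])
r.grab_frame('side')
for n in ('heat_sink_mid','clamp_arm_pivot'):
  for d in r.silhouettes('side',n)[:1]:
    ys,xs=np.nonzero(d['region']);print(n,d['score'],d['position'],ys.min(),ys.max(),xs.min(),xs.max())
im=r.grab_frame('side').astype(float).mean(2)
for row in range(184,206,2): print(row,im[row,336:368].astype(int).tolist())
E
```

```text
22.125 [554.87259199  -9.62557374 165.5149807 ] 1.0001037842987768 [-0.25256649 -0.45123282  0.59302369] [0.0058572  0.01940134 0.040514  ]
heat_sink_mid 0.53 [197.2, 350.9] 190 203 344 359
clamp_arm_pivot 0.83 [198.3, 337.7] 170 218 308 366
184 [82, 107, 108, 108, 106, 105, 107, 105, 106, 105, 105, 106, 105, 107, 106, 109, 105, 107, 106, 107, 107, 107, 108, 106, 107, 86, 95, 96, 95, 98, 238, 236]
186 [88, 88, 105, 151, 128, 126, 116, 128, 112, 115, 107, 108, 102, 108, 107, 115, 124, 118, 108, 106, 108, 111, 109, 106, 109, 106, 109, 108, 105, 96, 241, 241]
188 [93, 91, 90, 101, 113, 123, 148, 155, 154, 156, 170, 162, 159, 167, 135, 97, 136, 115, 122, 105, 113, 107, 106, 106, 106, 108, 111, 108, 105, 97, 229, 232]
190 [103, 100, 113, 115, 94, 126, 98, 94, 92, 112, 130, 159, 87, 189, 85, 152, 137, 88, 235, 190, 249, 138, 140, 206, 116, 106, 110, 109, 107, 96, 243, 168]
192 [101, 100, 132, 102, 101, 101, 113, 113, 97, 163, 103, 238, 229, 255, 194, 163, 207, 167, 230, 229, 191, 139, 106, 242, 118, 105, 109, 109, 105, 97, 240, 227]
194 [105, 103, 97, 77, 107, 69, 243, 245, 118, 237, 89, 2
[... 206 characters left out ...]
7, 228, 195, 235, 99, 236, 245, 134, 104, 94, 242, 160]
198 [75, 74, 82, 80, 75, 104, 233, 240, 104, 225, 246, 191, 191, 211, 235, 240, 255, 125, 237, 153, 213, 254, 162, 255, 113, 235, 242, 135, 104, 92, 232, 239]
200 [113, 110, 111, 108, 104, 170, 232, 216, 88, 174, 151, 181, 209, 140, 238, 198, 230, 148, 250, 219, 196, 255, 148, 231, 118, 236, 242, 133, 106, 91, 242, 241]
202 [109, 108, 109, 108, 98, 248, 235, 174, 124, 208, 107, 94, 127, 185, 183, 223, 228, 167, 225, 150, 140, 142, 128, 136, 89, 237, 241, 129, 105, 90, 241, 238]
204 [107, 110, 111, 106, 96, 236, 240, 127, 173, 236, 231, 234, 233, 230, 228, 227, 227, 229, 233, 201, 122, 121, 237, 180, 94, 239, 240, 115, 103, 89, 238, 235]
```

```bash
python3 -c "
from rig import r
print(r.sign_off())"
```

```text
the job is handed in; nothing more can be done
None
```

I set the heat sink in the channel, wound the knob two clicks past the point where the arm bore, let go and handed the job in at about 22 s. The hand-in call returned no verdict. The pawl is holding, and I estimate the clamping force at about 5 N from the wrist torque, since it could not be measured directly.

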